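# Cap the reagent jar

## Task

Take the loose blue cap from the bench, put it on the open amber jar, and close the jar. With the cap resting lightly on the thread turn it backwards (counter-clockwise from above) until you feel it drop into place, then screw it down clockwise until it stops, fully home, and let go. The neck is glass, so press and turn gently, and leave the other things on the bench where they are.

Things in the scene. Friction and masses are not known exactly. Their poses are not given: they have to be found in the camera images.
- cap: The loose cap: blue plastic, round, 56 mm across, 26 mm high, with a straight grip bar on top (46 x 14 mm, 24 mm high; 50 mm in all), about 60 g, open side down on the bench. Origin: centre of its open lower rim; z up, x along the bar. Hollow 20 mm deep, 50.4 mm inside. Three round lugs 4 mm thick, 120 deg apart, one at +x, point inwards, undersides 2 mm over the rim, tips on a 38.6 mm circle.
- cap_grip (a point): On the cap's axis, in the grip bar, 47 mm over the rim, 3 mm under the bar's top: a grip centre that leaves fingertips reaching 19 mm further just clear of the cap's top face (26 mm over the rim). Pinch the bar across its 14 mm, along the cap's y.
- jar: The open amber jar, fixed in a round steel weight (116 mm across, 22 mm high); glass body 80 mm across, its shoulder ends at 99 mm height, then the neck, 36 mm across up to 128 mm, tapered over its top 3 mm. Origin: centre of the underside, on the bench; z up. Its yaw says nothing about the thread: how the thread's gaps lie about the axis differs each time and must be felt or seen.
- mouth (a point): Centre of the neck's top, on its axis, 128 mm above the bench. A sprung black rubber seal, 29 mm across, stands 7 mm over it. Heights of the cap's rim below this point: 6 mm with the lugs on the ridge tops (3.5 mm if they happen to stand on the end walls), 13 mm once dropped into the gaps (seal just touched), about 16.3 mm fully home (seal pushed in, about 18 N).
- ridge (a point): On the neck's axis at the height of the ridge tops, 4 mm below the mouth. Right-hand thread, 48 mm across, three starts of 120 deg: a level-topped ridge (87), an end wall (6) 2.5 mm higher, a gap (27). On the ridge tops clockwise turning only meets the end walls; counter-clockwise, within 90 deg, the lugs come over the gaps and a lightly pressed cap drops 7 mm. The drop window is 16 deg wide.
- home (a point): On the neck's axis, 16.3 mm below the mouth: where the cap's rim centre lies when home. From the gaps (end walls stop further back-turning) 87 to 104 deg clockwise lead the lugs under the ridges, 5 mm down in 90 deg (1.2 mm play), against the seal, to a hard stop. Turning takes up to about 0.25 N m; 0.3 to 0.5 at the stop is tight, over 0.8 harms the glass. The cap stays as left.
- bottle: Bystander: closed amber bottle, 66 mm across, 150 mm high. Origin: centre of its underside.
- beaker: Bystander: glass beaker, 72 mm across, 90 mm high. Origin: centre of its underside.
- dish: Bystander: white ceramic dish, 84 mm across, 32 mm high. Origin: centre of its underside.
Things that resemble listed ones, but are neither listed nor needed, are in the scene too. There is more than one size of the cap; the one meant has the size given above.

How it is judged:
On the way:
1. the cap has dropped into the thread: level on the neck, its rim 10.5 to 15 mm below the mouth (z of cap in the frame of mouth between -0.015 and -0.0105 m and horizontal distance between cap and mouth below 0.004 m and angle between cap's own z axis and vertical below 0.12 rad), for 0.1 s.
At the end, for the whole second after the job is handed in: the cap is screwed home on the jar against its seal: its rim at least 15.5 mm below the mouth (about 16.3 mm at the stop), centred within 4 mm, level within 0.06 rad, at rest (z of cap in the frame of mouth below -0.0155 m and horizontal distance between cap and mouth below 0.004 m and angle between cap's own z axis and vertical below 0.06 rad and linear speed of cap below 0.01 m/s); the robot touches nothing.
It fails at once if cap and jar pressed or wrenched together with more than 60 N in all (contact force between cap and jar above 60 N).
It fails at once if bottle moved by more than 20 mm (distance of bottle from where it was at the start of the episode above 0.02 m).
It fails at once if beaker moved by more than 20 mm (distance of beaker from where it was at the start of the episode above 0.02 m).
It fails at once if dish moved by more than 20 mm (distance of dish from where it was at the start of the episode above 0.02 m).
It also fails if it takes over 64 s, if anything falls off the work surface, if the arm or the gripper's body presses on something with over 40 N, if the wrist force passes 120 N, or if a joint passes its speed limit or range.

## Robot

A 6-joint arm with a two-finger parallel gripper is mounted at the origin on the work surface. World frame = base frame: x ahead of the robot, y to its left, z up, the work surface at z = 0. Lengths are in m, angles in rad, forces in N, time in s.
With the tool pointing down it reaches from about 0.375 to 0.9 m from the base axis. Payload 3.1 kg.
Tool frame: the origin (TCP) lies on the centre line of the jaws, within the pads' length; the fingertips stand 19 mm ahead of it and the grasp point (between the pads) is the TCP; z points along the fingers, y is the direction in which the jaws open and shut (so a half turn about z gives the same grasp; the last joint's range is limited). The gripper opens to 85 mm and grips with 20 to 120 N. Pads are 22 mm wide; open, the fingers measure 114 mm over their backs; the gripper's body (76 mm by 85 mm) begins 54 mm behind the grasp point. The pads swing forward as they close: fully open they stand 13 mm farther back than shut.
Start: joints at [-1.373, 0.527, 1.433, -0, 1.181, -0.178], TCP at [0.229, -0.581, 0.222] pointing down, gripper open.
Joint ranges: [-3.08, 3.08], [-0.75, 2.2], [0.22, 2.44], [-1.43, 4.57], [0, 2.65], [-2.85, 2.85]. Speed limits (rad/s): [2.79, 2.79, 3.14, 3.14, 3.14, 3.14].

## Interface

Orientations are given as a unit quaternion [x, y, z, w].
In Python, from station import manip, imaging, workorder gives the robot as it stands.
- The arm moves only by the shell command python3 -m creep 'ROWS' [FORCE]. ROWS is a JSON object of lists of equal length, an entry for each row: "claw": the finger opening in cm, from 0 to 8.54; "dp": the shift along the tool's x, y, z in cm, a list of three; "roll": the turn about the tool's z in rad. In form: {"claw": [claw, ...], "dp": [[dx, dy, dz], ...], "roll": [roll, ...]}. A call has 1 to 12 rows; each row is the pose to reach, as a shift and turn from the pose commanded when the call began, along the tool's axes at that moment; what a row does not reach only later rows make up. A row lasts 1/10 s, in which the tool goes at most 50 mm and 8.59 degrees, less where a joint would pass 70% of its speed; a pose out of reach is approached as far as the arm can. A call with a gripper value outside its range is refused whole. The fingers move at their own pace and stop on an object; FORCE is the grip in N (left out, the last holds). Time passes only in rows, so rows that repeat a pose let the fingers close. It gives the time, the measured TCP pose, the force and the opening at its end, in the units of the state.
- manip.sense(): the state, without advancing time (a new reading comes with each control period).
- imaging.snapshot(name): name is "side" or "top"; returns a dict with "image" (400x640x3 uint8, red, green, blue), "z_map" (400x640 float32, m along the optical axis (not along the pixel's ray), 0 where there is no reading), "vfov" (degrees; the focal length in pixels is half the picture's height over the tangent of half this angle, whatever the lens; pixels are square), "cx", "cy" (the principal point, pixels), "R" (3x3) and "t" (3): a world point X has camera coordinates R X + t. Camera axes: x right, y down, z forward; pixel columns grow to the right and rows downward; lengths in m; the calibration is good to about 2 mm. A picture is of the moment at which its call begins.
- workorder.sign_off(): hands the job in, once; it reports no verdict.
The state is a dict: "t": time; "q": joint angles; "qd": joint speeds; "tau": joint torques, N m; "tcp_pos": TCP position; "tool_rot": TCP orientation; "force": force on the tool from outside, world axes, zero at the start; "ft_torque": the same for the moment, N m; "finger_gap": opening from 0.0 (shut) to 1.0 (fully open).
Only numpy, scipy, OpenCV 4.12 (cv2) and the standard library are available. Lean on these libraries where they do the work, as an engineer would, in place of code of your own. Each camera call takes 0.05 s, during which the arm holds its last target.

## Working session

There is one attempt and no reset: what is moved stays moved. The work goes in short steps, Python scripts to look and compute and a shell command to move; the robot and the scene stay as the last step left them, time stands still between calls to the robot, and variables do not carry over. Pictures are saved under pics/ and viewed, and the job is handed in when it is done.

```bash
ls; mkdir -p pics; python3 - <<'E'
from station import manip, imaging
import cv2,numpy as np
for n in("side","top"):
    s=imaging.snapshot(n); cv2.imwrite(f"pics/{n}0.png",s["image"][:,:,::-1]); np.savez(f"{n}0.npz",**{k:np.array(v) for k,v in s.items()})
    print(n,s["vfov"],s["cx"],s["cy"],np.round(s["R"],3).tolist(),np.round(s["t"],3), s.keys())
st=manip.sense();print({k:np.round(v,3) for k,v in st.items()})
E
```

```text
pics
side 43.29062050439468 322.9608954325445 207.46587108966924 [[-0.743, -0.67, -0.013], [-0.444, 0.507, -0.739], [0.502, -0.543, -0.673]] [0.449 0.332 0.97 ] dict_keys(['image', 'z_map', 'vfov', 'cx', 'cy', 'R', 't'])
top 49.252898895360794 329.8702635533726 202.8869151258498 [[0.029, -0.999, 0.013], [-0.989, -0.031, -0.142], [0.142, -0.008, -0.99]] [-0.035  0.614  1.059] dict_keys(['image', 'z_map', 'vfov', 'cx', 'cy', 'R', 't'])
{'t': np.float64(0.1), 'q': array([-1.374,  0.528,  1.434,  0.   ,  1.181, -0.178]), 'qd': array([ 0.001, -0.003, -0.004, -0.   , -0.   ,  0.003]), 'tau': array([-0.0000e+00, -4.4330e+01, -1.7859e+01, -0.0000e+00,  4.0000e-03,
        0.0000e+00]), 'tcp_pos': array([ 0.229, -0.581,  0.222]), 'tool_rot': array([ 0.982,  0.187, -0.   , -0.001]), 'force': array([ 0.97 ,  0.576, -0.149]), 'ft_torque': array([ 0.05 , -0.003,  0.   ]), 'finger_gap': np.float64(0.997)}
```

View pics/top0.png

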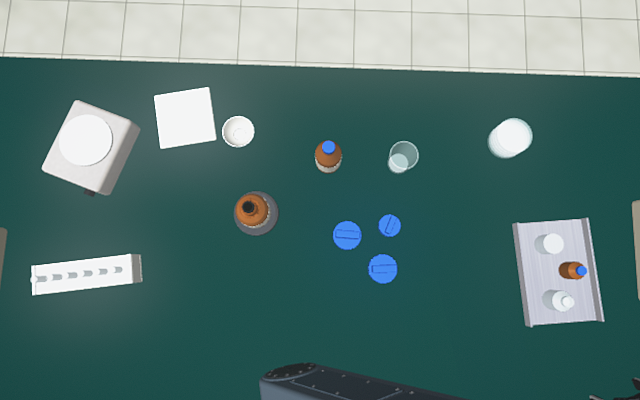

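View pics/side0.png

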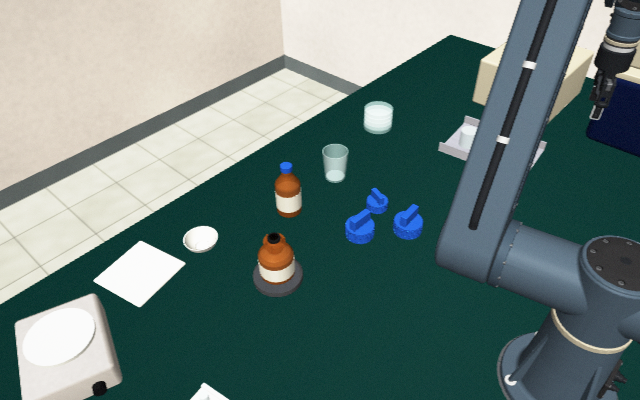

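The top view shows the jar at about (250,210) in its dark weight. There are three blue caps at about (347,235), (382,269) and (390,225), with a bystander bottle (328,155), beaker (403,156) and dish (238,131). Next I measure cap sizes and the jar axis.

```bash
cat > h.py <<'E'
import numpy as np,cv2
def load(n):
    d=dict(np.load(n+".npz")); return d
def f(d): return 200/np.tan(np.radians(float(d["vfov"]))/2)
def cloud(d):
    z=d["z_map"];v,u=np.mgrid[:z.shape[0],:z.shape[1]]
    c=np.stack([(u-d["cx"])/f(d)*z,(v-d["cy"])/f(d)*z,z],-1)
    return (c-d["t"])@d["R"]
def ray(d,uv,h):
    uv=np.atleast_2d(uv).astype(float)
    r=np.c_[(uv[:,0]-d["cx"])/f(d),(uv[:,1]-d["cy"])/f(d),np.ones(len(uv))]@d["R"]
    o=-d["R"].T@d["t"]; return o+r*((h-o[2])/r[:,2])[:,None]
E
python3 - <<'E'
from h import *
for n in("top0","side0"):
    d=load(n);P=cloud(d);hsv=cv2.cvtColor(d["image"],cv2.COLOR_RGB2HSV)
    m=cv2.inRange(hsv,(100,130,80),(125,255,255))
    k,l,s,c=cv2.connectedComponentsWithStats(m)
    for i in range(1,k):
        if s[i,4]<40: continue
        Q=P[(l==i)&(d["z_map"]>0)]
        print(n,c[i].round(1),s[i],"zmax",np.percentile(Q[:,2],98).round(4))
        for lo,hi in((.018,.034),(.034,.048),(.042,.06)):
            q=Q[(Q[:,2]>lo)&(Q[:,2]<hi)]
            if len(q)>15:
                (cx,cy),(w,h),a=cv2.minAreaRect((q[:,:2]*1000).astype(np.float32)); 
                print("  ",lo,len(q),np.median(q[:,2]).round(4),"rect c",round(cx,1),round(cy,1),"wh",round(w,1),round(h,1),"ang",round(a,1), "encl",[np.round(e,1) for e in cv2.minEnclosingCircle((q[:,:2]*1000).astype(np.float32))])
    im=d["image"][:,:,::-1]
    if n=="top0": cv2.imwrite("pics/topz.png",cv2.resize(im[170:300,210:430],None,fx=3.6,fy=3.6,interpolation=cv2.INTER_CUBIC))
    else: cv2.imwrite("pics/sidez.png",cv2.resize(im[160:300,240:440],None,fx=4,fy=4,interpolation=cv2.INTER_CUBIC))
    # jar
    q=P[(P[...,2]>.115)&(P[...,2]<.145)&(d["z_map"]>0)]
    vu=np.argwhere((P[...,2]>.115)&(P[...,2]<.145)&(d["z_map"]>0))
    box=((vu[:,1]>225)&(vu[:,1]<300)&(vu[:,0]>180)&(vu[:,0]<280))
    q=q[box];print("neck",len(q),q[:,2].max(),np.median(q,0))
E
```

```text
top0 [328.2 146.8] [322 140  13  14 139] zmax 0.1544
top0 [389.  225.3] [378 214  23  23 429] zmax 0.0523
   0.018 266 0.0258 rect c 566.5 -168.3 wh 54.2 53.9 ang 2.0 encl [array([ 566.2, -169.1]), np.float64(28.2)]
   0.034 24 0.0464 rect c 565.4 -168.7 wh 13.5 45.3 ang 67.6 encl [array([ 564.7, -170.4]), np.float64(23.1)]
   0.042 104 0.0493 rect c 566.2 -169.1 wh 14.1 45.5 ang 68.6 encl [array([ 566. , -169.6]), np.float64(22.9)]
top0 [346.6 235. ] [332 220  30  30 694] zmax 0.067
   0.018 263 0.0324 rect c 536.0 -59.7 wh 70.6 71.0 ang 1.6 encl [array([537.1, -60.5]), np.float64(36.5)]
   0.034 195 0.0356 rect c 537.0 -60.8 wh 68.2 68.3 ang 1.7 encl [array([537.2, -60.6]), np.float64(35.7)]
   0.042 17 0.0541 rect c 535.6 -59.5 wh 17.3 56.9 ang 0.4 encl [array([537.7, -59.5]), np.float64(29.0)]
top0 [382.2 268.4] [367 254  31  30 735] zmax 0.0667
   0.018 306 0.0322 rect c 456.0 -151.8 wh 69.8 70.5 ang 2.9 encl [array([ 456.3, -152.7]), np.float64(36.7)]
   0.034 182 0.0351 rect c 456.0 -150.1 wh 69.3 62.9 ang 0.5 encl [array([ 456.4, -151.9]), np.float64(35.6)]
top0 [581.  270.1]
[... 295 characters left out ...]
 -109.3]), np.float64(90.0)]
   0.034 185 0.042 rect c 553.0 -104.7 wh 66.7 161.7 ang 22.6 encl [array([ 557.3, -102.2]), np.float64(81.5)]
   0.042 204 0.0487 rect c 546.4 -106.8 wh 41.3 159.6 ang 15.9 encl [array([ 558.7, -103.3]), np.float64(80.0)]
side0 [408.1 223.1] [393 204  31  36 825] zmax 0.0645
   0.018 357 0.0305 rect c 452.9 -146.4 wh 72.4 66.2 ang 20.6 encl [array([ 453.9, -148.4]), np.float64(37.4)]
   0.034 87 0.0395 rect c 448.0 -144.7 wh 52.1 59.3 ang 35.6 encl [array([ 452.2, -147.2]), np.float64(34.2)]
   0.042 95 0.0514 rect c 451.2 -150.0 wh 62.7 18.7 ang 85.8 encl [array([ 451.3, -150.1]), np.float64(31.4)]
neck 317 0.13762677237782744 [0.58082568 0.18138345 0.12499847]
```

```bash
ls pics
```

```text
side0.png
sidez.png
top0.png
topz.png
```

View pics/topz.png

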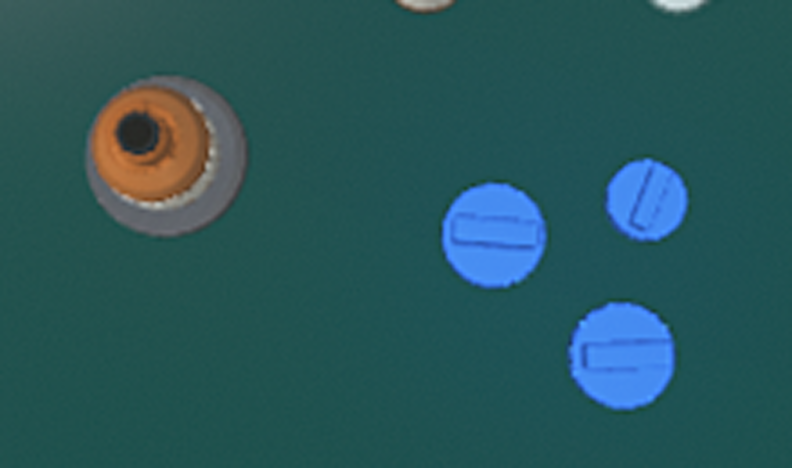

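View pics/sidez.png

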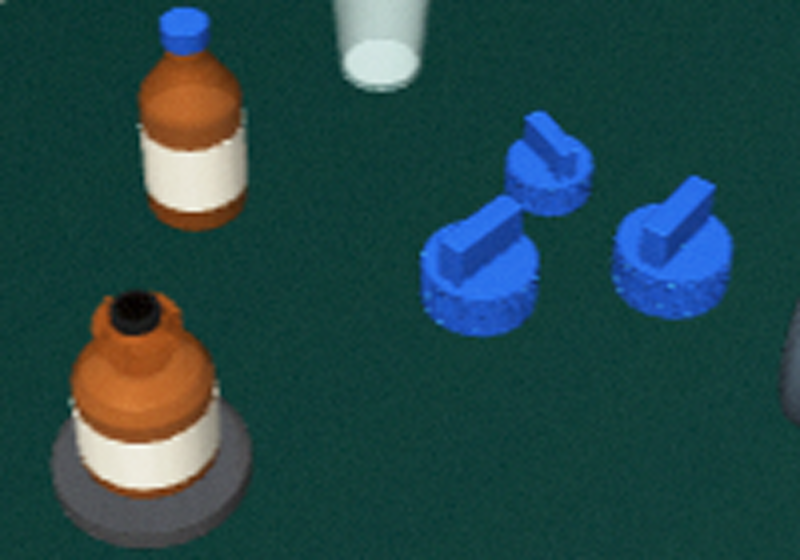

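The 56 mm cap is the one at (389,225) in the top view. Its bar top is at z = 0.049 and its circle is about 56 mm; the other two are about 71 mm. Next I refine the cap and jar in both views by rays.

```bash
python3 - <<'E'
from h import *
def circ(p): # lsq circle
    A=np.c_[2*p[:,:2],np.ones(len(p))];b=(p[:,:2]**2).sum(1);x=np.linalg.lstsq(A,b,rcond=None)[0];return x[:2].round(4),np.sqrt(x[2]+x[0]**2+x[1]**2).round(4)
for n,bx in(("top0",(230,190,270,230)),("side0",(245,225,305,300))):
    d=load(n);P=cloud(d);I=d["image"];hsv=cv2.cvtColor(I,cv2.COLOR_RGB2HSV)
    # seal: dark
    m=(I.max(2)<60).astype(np.uint8); mm=np.zeros_like(m);x0,y0,x1,y1=bx;mm[y0:y1,x0:x1]=m[y0:y1,x0:x1]
    k,l,s,c=cv2.connectedComponentsWithStats(mm)
    for i in range(1,k):
        if s[i,4]<20: continue
        q=P[(l==i)]; print(n,"seal",s[i],c[i].round(1),"z",np.percentile(q[:,2],[5,50,95]).round(4), "ray.135",ray(d,c[i],.135).round(4),"top pts", [np.round(e,4) for e in cv2.minEnclosingCircle((q[(q[:,2]>.131)][:,:2]).astype(np.float32))])
    # steel weight top face from depth
    sel=(P[...,2]>.017)&(P[...,2]<.027)&(np.hypot(P[...,0]-.583,P[...,1]-.175)<.08)&(hsv[...,1]<80)
    q=P[sel]; print(" steel",len(q),"encl",[np.round(e,4) for e in cv2.minEnclosingCircle(q[:,:2].astype(np.float32))],np.median(q[:,2]))
    # bench height check
    sel=(abs(P[...,2])<.015)&(np.hypot(P[...,0]-.57,P[...,1]-.0)<.15); print(" bench",np.median(P[sel][:,2]))
    # cap
    if n=="side0":
        mb=cv2.inRange(hsv,(100,130,80),(125,255,255))>0
        for lo,hi in((.02,.030),(.045,.054)):
            q=P[mb&(P[...,2]>lo)&(P[...,2]<hi)&(np.hypot(P[...,0]-.566,P[...,1]+.169)<.045)]
            r=cv2.minAreaRect((q[:,:2]*1000).astype(np.float32));print(" cap",lo,len(q),np.round(r[0],1),np.round(r[1],1),r[2])
E
```

```text
top0 seal [243 202  11  11  98] [248.  206.8] z [0.1323 0.1358 0.1382] ray.135 [[0.5868 0.1732 0.135 ]] top pts [array([0.5872, 0.1735]), np.float64(0.0132)]
 steel 523 encl [array([0.588 , 0.1741]), np.float64(0.0572)] 0.021101866634442544
 bench 0.00021697970187690616
side0 seal [245 225  35  61 541] [258.  243.3] z [-0.0048 -0.0015  0.1339] ray.135 [[0.5954 0.2117 0.135 ]] top pts [array([0.2975, 0.4154]), np.float64(0.3893)]
side0 seal [278 225  27  26 209] [292.7 234.3] z [-0.0048 -0.0017  0.0007] ray.135 [[0.559  0.1443 0.135 ]] top pts [array([0., 0.]), np.float64(0.0)]
side0 seal [248 243  13  16  42] [255.2 249.1] z [-0.0042 -0.001   0.0787] ray.135 [[0.5875 0.2268 0.135 ]] top pts [array([-0.006,  0.659]), np.float64(0.0001)]
side0 seal [289 267  16  28  70] [299.  282.4] z [-0.004   0.0006  0.0107] ray.135 [[0.4573 0.2301 0.135 ]] top pts [array([-0.006,  0.659]), np.float64(0.0001)]
side0 seal [245 289  16  11  40] [253.2 294.2] z [-0.0052 -0.0021  0.0013] ray.135 [[0.503 0.309 0.135]] top pts [array([-0.006,  0.659]), np.float64(0.0001)]
 steel 443 encl [array([0.5856, 0.1793]), np.float64(0.0571)] 0.01968643032101322
 bench -0.0017468334885823483
 cap 0.02 164 [ 562.6 -165.1] [54.4 51.7] 47.92350769042969
 cap 0.045 62 [ 564.7 -167. ] [14.2 47.5] 68.6750259399414
```

```bash
cat >> h.py <<'E'
from scipy.spatial.transform import Rotation as Ro
def go(pos,yaw_deg=None):
    from station import manip
    s=manip.sense();R=Ro.from_quat(s["tool_rot"]).as_matrix();p=s["tcp_pos"]
    dp=R.T@(np.array(pos)-p)*100; y=np.degrees(np.arctan2(R[1,0],R[0,0]))
    roll=None if yaw_deg is None else -np.radians((yaw_deg-y+180)%360-180)
    print("t",round(s["t"],2),"pos",p.round(4),"yaw",y.round(2),"tilt",np.degrees(np.arccos(-R[2,2])).round(2),"q6",np.degrees(s["q"][5]).round(1),"F",s["force"].round(2),"M",s["ft_torque"].round(3),"gap",round(s["finger_gap"],3))
    print(" dp cm",dp.round(2),"roll",roll)
E
python3 -c "
from h import *
go([.5655,-.1685,.15],158.6)"
```

```text
t 0.1 pos [ 0.2293 -0.5807  0.2215] yaw 21.53 tilt 0.11 q6 -10.2 F [ 0.97  0.58 -0.15] M [ 0.05  -0.003  0.   ] gap 0.997
 dp cm [ 46.4  -25.99   7.22] roll -2.3923156250772704
```

```bash
python3 -m creep '{"claw":[8.5,8.5,8.5,8.5,8.5,8.5,8.5,8.5,8.5,8.5,8.5,8.5],"dp":[[46.4,-26,5],[46.4,-26,5],[46.4,-26,5],[46.4,-26,5],[46.4,-26,5],[46.4,-26,5],[46.4,-26,5],[46.4,-26,5],[46.4,-26,5],[46.4,-26,5],[46.4,-26,5],[46.4,-26,5]],"roll":[-2.39,-2.39,-2.39,-2.39,-2.39,-2.39,-2.39,-2.39,-2.39,-2.39,-2.39,-2.39]}' 60; python3 -c "
from h import *
go([.5655,-.1685,.10],158.6)"
```

```text
t: 1.3
tcp_pos: [0.5675, -0.1649, 0.1715]
tool_rot: [0.459, 0.888, 0.001, -0.0]
force: [0.2, 0.5, 0.5]
finger_gap: 0.994
t 1.3 pos [ 0.5675 -0.1649  0.1715] yaw 125.33 tilt 0.09 q6 -62.5 F [0.2  0.52 0.53] M [0.008 0.062 0.024] gap 0.994
 dp cm [-0.18 -0.38  7.15] roll -0.5806083796566291
```

```bash
python3 -m creep '{"claw":[8.5,8.5,8.5,8.5,8.5,8.5,8.5,8.5],"dp":[[0,0,0],[0,0,0],[0,0,0],[0,0,0],[0,0,0],[0,0,0],[0,0,0],[0,0,0]],"roll":[-0.58,-0.58,-0.58,-0.58,-0.58,-0.58,-0.58,-0.58]}'; python3 -c "
from h import *
go([.5655,-.1685,.10],158.6)"
```

```text
t: 2.1
tcp_pos: [0.5656, -0.1692, 0.1723]
tool_rot: [0.192, 0.981, 0.0, -0.0]
force: [0.1, 0.6, -1.0]
finger_gap: 0.995
t 2.1 pos [ 0.5656 -0.1692  0.1723] yaw 157.83 tilt 0.01 q6 -95.3 F [ 0.13  0.59 -0.99] M [-0.004 -0.01  -0.008] gap 0.995
 dp cm [0.03 0.06 7.23] roll -0.0134671127999338
```

```bash
python3 -m creep '{"claw":[8.5,8.5,8.5,8.5,8.5,8.5,8.5,8.5,8.5],"dp":[[0,0,2],[0,0,5],[0,0,8],[0,0,10],[0,0,11.2],[0,0,12],[0,0,12.4],[0,0,12.4],[0,0,12.4]],"roll":[-0.013,-0.013,-0.013,-0.013,-0.013,-0.013,-0.013,-0.013,-0.013]}'; python3 - <<'E'
from h import *
go([.5655,-.1685,.048],158.6)
from station import imaging
s=imaging.snapshot("side"); cv2.imwrite("pics/side1.png",cv2.resize(s["image"][120:270,300:500,::-1],None,fx=4,fy=4,interpolation=cv2.INTER_CUBIC))
E
```

```text
t: 3.0
tcp_pos: [0.5662, -0.1695, 0.0492]
tool_rot: [0.185, 0.983, -0.0, 0.001]
force: [-0.1, -1.0, 1.0]
finger_gap: 0.995
t 3.0 pos [ 0.5662 -0.1695  0.0492] yaw 158.64 tilt 0.1 q6 -96.1 F [-0.07 -0.97  0.99] M [-0.041  0.081  0.015] gap 0.995
 dp cm [0.1  0.07 0.12] roll 0.0006426836072646124
```

View pics/side1.png

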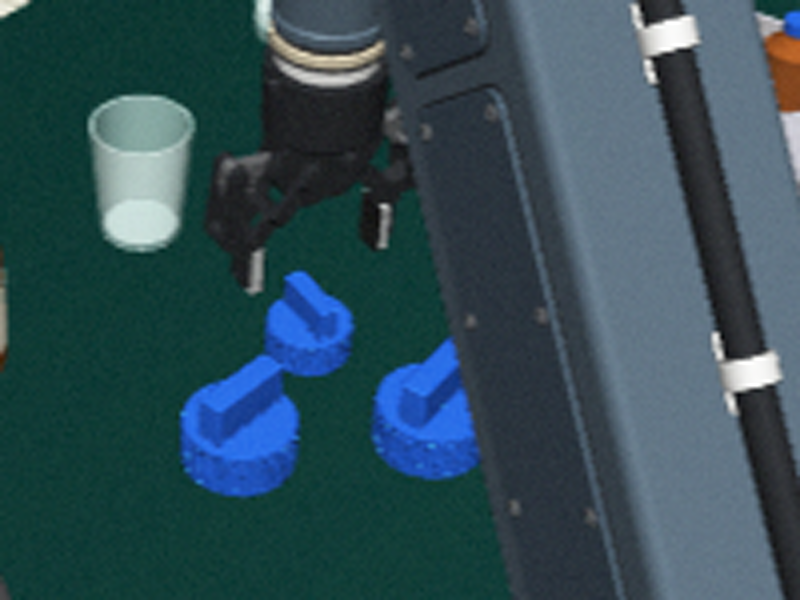

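```bash
python3 - <<'E'
from h import *
d=load("side0")
def pr(X):
    c=d["R"]@np.array(X)+d["t"];return (np.array([c[0],c[1]])/c[2]*f(d)+[d["cx"],d["cy"]]).round(1)
ps=np.radians(158.6);y=np.array([np.sin(ps),-np.cos(ps),0]);p=np.array([.5662,-.1695,0])
for z in(.03,.043,.055):
  for s in(-1,1): print(z,s,(pr(p+s*.0427*y+[0,0,z])-[300,120])*4)
print("bar top",(pr([.566,-.169,.05])-[300,120])*4)
from station import imaging
s=imaging.snapshot("top");cv2.imwrite("pics/top1.png",cv2.resize(s["image"][150:300,300:500,::-1],None,fx=4,fy=4,interpolation=cv2.INTER_CUBIC))
E
```

```text
0.03 -1 [362.  289.6]
0.03 1 [250.  328.8]
0.043 -1 [363.2 274.4]
0.043 1 [250.8 314. ]
0.055 -1 [364.8 260.8]
0.055 1 [251.6 300. ]
bar top [308.  286.4]
```

View pics/top1.png

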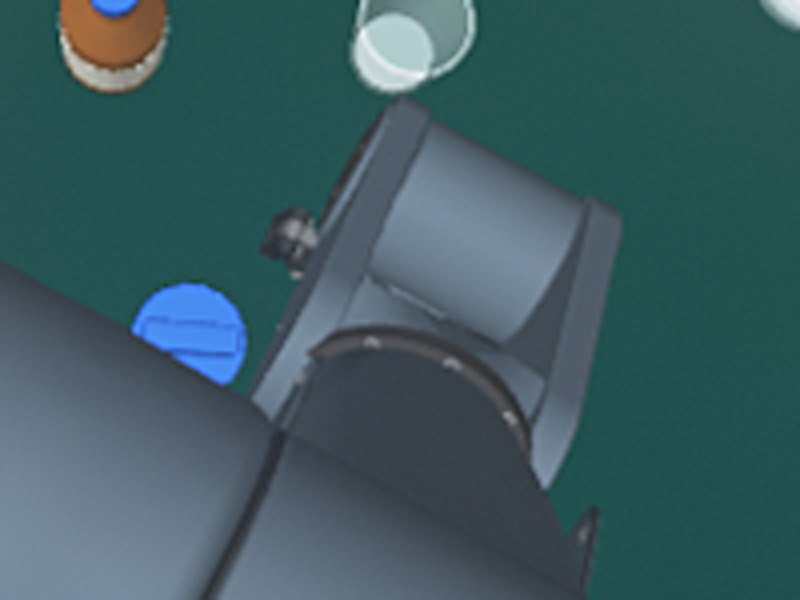

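```bash
python3 - <<'E'
from h import *
from station import imaging
s=imaging.snapshot("side");d={k:np.array(v) for k,v in s.items()};P=cloud(d)
# crop px (x/4+300,y/4+120)
for nm,(x0,y0,x1,y1) in dict(Lpad=(246,250,264,294),Rpad=(360,195,392,250)).items():
    a=P[y0//4+120:y1//4+121,x0//4+300:x1//4+301]; im=d["image"][y0//4+120:y1//4+121,x0//4+300:x1//4+301]
    print(nm)
    for r in range(a.shape[0]):
        print([ (int(im[r,c].mean()),*(a[r,c]*1000).round(0).astype(int)) for c in range(a.shape[1])])
E
```

```text
Lpad
[(32, np.int64(579), np.int64(-115), np.int64(109)), (29, np.int64(576), np.int64(-115), np.int64(110)), (34, np.int64(575), np.int64(-118), np.int64(109)), (86, np.int64(576), np.int64(-124), np.int64(105)), (94, np.int64(572), np.int64(-123), np.int64(108)), (64, np.int64(649), np.int64(-231), np.int64(-1))]
[(31, np.int64(581), np.int64(-118), np.int64(102)), (47, np.int64(579), np.int64(-120), np.int64(103)), (113, np.int64(575), np.int64(-118), np.int64(106)), (152, np.int64(575), np.int64(-122), np.int64(103)), (114, np.int64(574), np.int64(-125), np.int64(102)), (51, np.int64(647), np.int64(-229), np.int64(-2))]
[(31, np.int64(579), np.int64(-115), np.int64(102)), (46, np.int64(581), np.int64(-122), np.int64(97)), (113, np.int64(575), np.int64(-118), np.int64(102)), (156, np.int64(571), np.int64(-118), np.int64(105)), (114, np.int64(570), np.int64(-121), np.int64(104)), (52, np.int64(644), np.int64(-225), np.int64(-2))]
[(28, np.int64(577), np.int64(-113), np.int64(101)), (62, np.int64(581), np.int64(-122), np.int64(94)), (121, np.int64(575), np.int64(-119), np.int64(98))
[... 8890 characters left out ...]
64(541), np.int64(-205), np.int64(77)), (147, np.int64(540), np.int64(-209), np.int64(75)), (115, np.int64(587), np.int64(-289), np.int64(0)), (39, np.int64(585), np.int64(-291), np.int64(0)), (42, np.int64(584), np.int64(-295), np.int64(-2))]
[(43, np.int64(597), np.int64(-274), np.int64(1)), (41, np.int64(595), np.int64(-275), np.int64(1)), (35, np.int64(545), np.int64(-203), np.int64(73)), (28, np.int64(544), np.int64(-206), np.int64(72)), (42, np.int64(539), np.int64(-203), np.int64(76)), (52, np.int64(590), np.int64(-288), np.int64(-5)), (46, np.int64(586), np.int64(-288), np.int64(-2)), (41, np.int64(585), np.int64(-292), np.int64(-4)), (40, np.int64(580), np.int64(-289), np.int64(0))]
```

```bash
python3 - <<'E'
from h import *
d=load("side0");P=cloud(d)
def pr(X):
    c=d["R"]@np.array(X)+d["t"];return (np.array([c[0],c[1]])/c[2]*f(d)+[d["cx"],d["cy"]]).round(1)
print(pr([.229,-.581,.222]),pr([.229,-.581,.216]))
a=P[60:135,585:640];I=d["image"][60:135,585:640]
m=(I.max(2)<70)&(a[...,2]>.1)
q=a[m];print(len(q));print(np.percentile(q[:,2],[0.5,2,5,50]),np.median(q[q[:,2]<.26],0))
cv2.imwrite("pics/grip0.png",cv2.resize(d["image"][40:150,560:640,::-1],None,fx=5,fy=5))
E
```

```text
[590.7 115.8] [589.9 117.9]
2281
[0.10121456 0.10385946 0.10899976 0.20614067] [ 0.20992354 -0.83863768  0.15220575]
```

View pics/grip0.png

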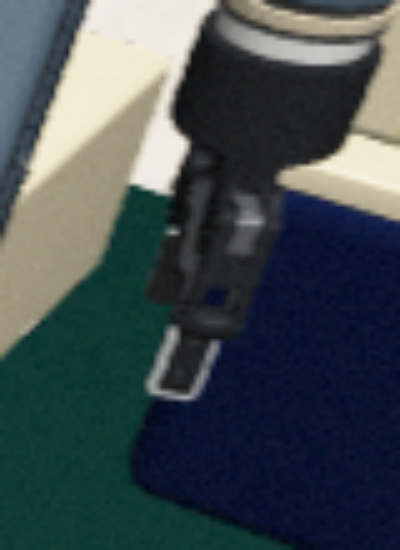

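```bash
python3 - <<'E'
from h import *
go([.5655,-.1685,.048],158.6)
from station import manip,imaging
s=manip.sense();print({k:np.round(v,3).tolist() for k,v in s.items() if k in("q","qd","tau","t","tool_rot")})
s=imaging.snapshot("side"); cv2.imwrite("pics/side2.png",cv2.resize(s["image"][120:270,300:500,::-1],None,fx=4,fy=4,interpolation=cv2.INTER_CUBIC))
go([.5655,-.1685,.048],158.6)
E
```

```text
t 3.15 pos [ 0.5661 -0.1695  0.0493] yaw 158.64 tilt 0.1 q6 -96.1 F [-0.13  0.29 -0.7 ] M [ 0.05  -0.005  0.014] gap 0.997
 dp cm [0.09 0.07 0.13] roll 0.0007176567028318825
{'t': 3.15, 'q': [-0.48, 0.722, 1.648, -0.0, 0.769, -1.678], 'qd': [-0.0, 0.003, 0.002, -0.001, -0.0, -0.002], 'tau': [-0.009, -45.25, -10.679, -0.0, -0.004, 0.0], 'tool_rot': [0.185, 0.983, -0.0, 0.001]}
t 3.2 pos [ 0.5661 -0.1694  0.0491] yaw 158.64 tilt 0.08 q6 -96.1 F [-0.05  0.28 -0.28] M [-0.014 -0.004 -0.024] gap 0.995
 dp cm [0.08 0.06 0.11] roll 0.0006903277240128774
```

View pics/side2.png

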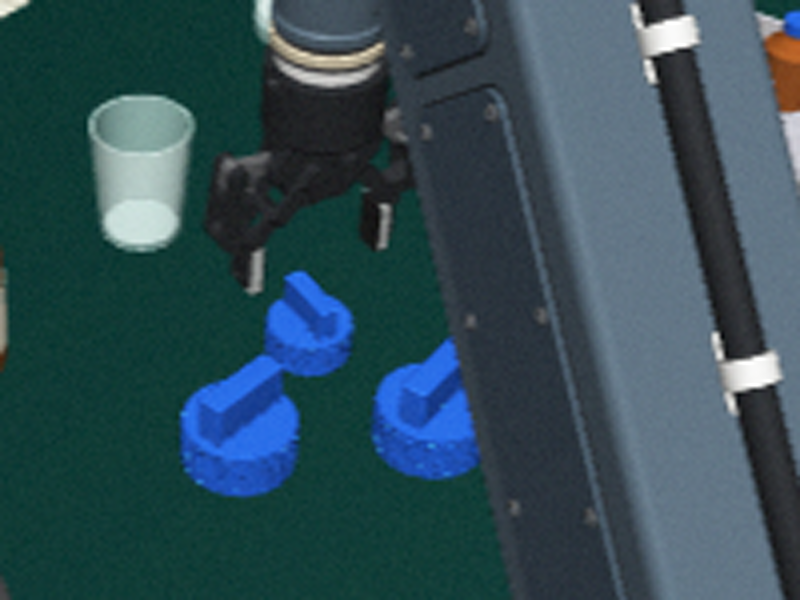

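```bash
python3 - <<'E'
from h import *
d=load("side0")
def pr(X):
    c=d["R"]@np.array(X)+d["t"];return (((np.array([c[0],c[1]])/c[2]*f(d)+[d["cx"],d["cy"]])-[560,40])*5).round(0),c[2].round(3)
ps=np.radians(21.5);x=np.array([np.cos(ps),np.sin(ps),0]);y=np.array([np.sin(ps),-np.cos(ps),0]);p=np.array([.2293,-.5807,0])
for z in(.216,.24):
  for s in(-1,1):
    for e in(-.011,.011): print(z,s,e,*pr(p+s*.043*y+e*x+[0,0,z]))
I=d["image"];P=cloud(d)
for r in range(395,345,-8): print(r,[(int(I[r//5+40,c//5+560].mean()),*(P[r//5+40,c//5+560]*1000).round(0).astype(int).tolist()) for c in(157,170,183,200)])
E
```

```text
0.216 -1 -0.011 [174. 439.] 1.223
0.216 -1 0.011 [125. 431.] 1.229
0.216 1 -0.011 [171. 350.] 1.282
0.216 1 0.011 [124. 343.] 1.288
0.24 -1 -0.011 [192. 396.] 1.207
0.24 -1 0.011 [142. 388.] 1.212
0.24 1 -0.011 [187. 309.] 1.266
0.24 1 0.011 [140. 301.] 1.272
395 [(48, 275, -844, 67), (129, 210, -532, 244), (168, 208, -541, 241), (26, 250, -834, 83)]
387 [(125, 217, -527, 249), (28, 211, -527, 252), (23, 207, -528, 253), (89, 254, -846, 83)]
379 [(150, 220, -532, 251), (35, 213, -529, 256), (40, 209, -531, 256), (135, 203, -540, 255)]
371 [(163, 220, -531, 254), (34, 214, -531, 257), (50, 209, -527, 260), (135, 203, -537, 258)]
363 [(127, 222, -528, 260), (30, 215, -528, 263), (35, 212, -531, 263), (75, 203, -527, 269)]
355 [(110, 223, -530, 262), (48, 216, -525, 267), (33, 211, -523, 270), (35, 205, -533, 268)]
347 [(42, 322, -1034, -4), (124, 217, -526, 271), (33, 214, -530, 271), (33, 206, -529, 275)]
```

The picture shows the open fingertips at z ≈ 0.07, about 25 to 30 mm higher than the stated geometry predicts for TCP z = 0.049. I close the fingers partly (20 mm, wider than the 14 mm bar) and check again.

```bash
python3 -m creep '{"claw":[2.2,2.2,2.2,2.2,2.2,2.2,2.2,2.2],"dp":[[0,0,0],[0,0,0],[0,0,0],[0,0,0],[0,0,0],[0,0,0],[0,0,0],[0,0,0]],"roll":[0,0,0,0,0,0,0,0]}' 20; python3 - <<'E'
from h import *
go([.5655,-.1685,.048],158.6)
from station import imaging
s=imaging.snapshot("side"); np.savez("side3.npz",**{k:np.array(v) for k,v in s.items()});cv2.imwrite("pics/side3.png",cv2.resize(s["image"][150:225,340:440,::-1],None,fx=8,fy=8,interpolation=cv2.INTER_CUBIC))
E
```

```text
t: 4.0
tcp_pos: [0.5656, -0.1692, 0.0484]
tool_rot: [0.185, 0.983, 0.0, -0.0]
force: [0.2, -0.2, -0.5]
finger_gap: 0.26
t 4.0 pos [ 0.5656 -0.1692  0.0484] yaw 158.64 tilt 0.0 q6 -96.1 F [ 0.22 -0.19 -0.45] M [ 0.01   0.013 -0.046] gap 0.26
 dp cm [0.04 0.06 0.04] roll 0.0006887927469305755
```

View pics/side3.png

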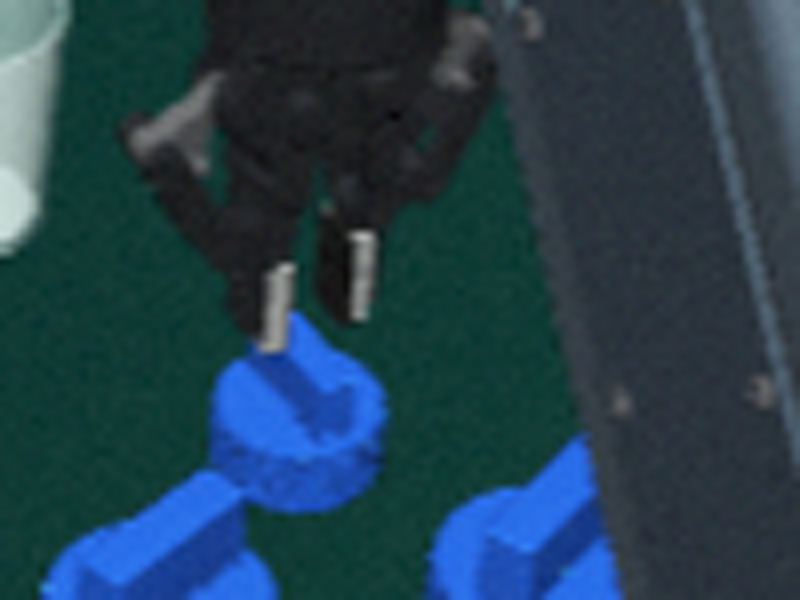

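```bash
python3 - <<'E'
from h import *
d=load("side3");P=cloud(d);I=d["image"]
for nm,c0,c1,r0,r1 in(("L",255,296,300,356),("R",325,376,280,324)):
    a=P[r0//8+150:r1//8+151,c0//8+340:c1//8+341];im=I[r0//8+150:r1//8+151,c0//8+340:c1//8+341]
    print(nm)
    for r in range(a.shape[0]): print([(im[r,c].tolist() and int(im[r,c].mean()),*(a[r,c]*1000).round(0).astype(int).tolist()) for c in range(a.shape[1])])
o=-d["R"].T@d["t"];print(o)
E
```

```text
L
[(34, 568, -143, 81), (31, 568, -148, 78), (83, 566, -149, 78), (137, 564, -151, 79), (139, 561, -151, 80), (81, 615, -233, -2), (41, 616, -239, -6)]
[(33, 570, -146, 75), (32, 568, -149, 74), (100, 564, -147, 77), (152, 562, -149, 77), (123, 559, -149, 79), (72, 612, -229, -1), (45, 612, -234, -4)]
[(31, 570, -147, 71), (40, 567, -147, 73), (109, 565, -149, 72), (154, 561, -148, 75), (126, 560, -150, 74), (129, 576, -177, 48), (102, 605, -224, 2)]
[(31, 567, -144, 71), (31, 569, -150, 66), (106, 565, -148, 70), (147, 563, -151, 68), (125, 560, -151, 70), (116, 571, -171, 51), (126, 571, -175, 49)]
[(34, 569, -147, 64), (47, 566, -146, 67), (114, 564, -148, 67), (152, 563, -150, 66), (126, 561, -153, 65), (111, 572, -172, 47), (129, 570, -175, 46)]
[(60, 568, -145, 63), (79, 569, -150, 59), (118, 562, -146, 65), (151, 563, -152, 61), (124, 560, -151, 64), (112, 569, -168, 48), (127, 567, -171, 47)]
[(68, 584, -168, 36), (117, 568, -150, 56), (145, 562, -146, 62), (142, 562, -150, 60), (114, 561, -154, 58), (117, 566, -165, 48), (131, 566, -169, 45)]
[(76, 586, -171, 29), (87, 580, 
[... 478 characters left out ...]
 58), (24, 561, -178, 63), (21, 556, -176, 67), (43, 552, -174, 70), (119, 551, -176, 69), (126, 555, -188, 60), (66, 594, -252, -2), (42, 591, -252, -1)]
[(31, 564, -178, 58), (24, 561, -179, 59), (22, 555, -174, 65), (40, 551, -172, 69), (119, 549, -175, 68), (115, 593, -245, -1), (53, 593, -250, -4), (45, 589, -250, -2)]
[(40, 601, -232, -1), (32, 559, -176, 58), (23, 555, -175, 61), (41, 552, -174, 63), (122, 550, -176, 63), (118, 593, -245, -5), (53, 588, -243, 0), (42, 588, -247, -3)]
[(41, 600, -231, -3), (45, 594, -228, 2), (32, 556, -176, 57), (29, 551, -174, 61), (35, 587, -233, 3), (47, 590, -241, -4), (41, 588, -244, -4), (40, 585, -244, -3)]
[-0.00604736  0.65900325  0.90506459]
```

The side view shows the tips at 22 mm opening at z ≈ 0.058, about 10 mm above the bar's top and horizontally right over it. So the reported TCP sits roughly 28 mm too low along z. I trust the picture, so I open a little and go down in checked steps.

```bash
python3 -m creep '{"claw":[3.6,3.6,3.6,3.6,3.6,3.6,3.6,3.6],"dp":[[0,0,0],[0,0,0],[0,0,0.3],[0,0,0.6],[0,0,0.9],[0,0,1.2],[0,0,1.2],[0,0,1.2]],"roll":[0,0,0,0,0,0,0,0]}' 20; python3 - <<'E'
from h import *
go([.5655,-.1685,.019],158.6)
from station import imaging
s=imaging.snapshot("side"); np.savez("side4.npz",**{k:np.array(v) for k,v in s.items()});cv2.imwrite("pics/side4.png",cv2.resize(s["image"][150:225,340:440,::-1],None,fx=8,fy=8,interpolation=cv2.INTER_CUBIC))
E
```

```text
t: 4.85
tcp_pos: [0.5655, -0.1692, 0.0362]
tool_rot: [0.185, 0.983, 0.0, -0.0]
force: [0.1, 0.6, 0.5]
finger_gap: 0.422
t 4.85 pos [ 0.5655 -0.1692  0.0362] yaw 158.64 tilt 0.02 q6 -96.1 F [0.09 0.56 0.51] M [0.007 0.025 0.017] gap 0.422
 dp cm [0.03 0.06 1.72] roll 0.0006960455802882129
```

View pics/side4.png

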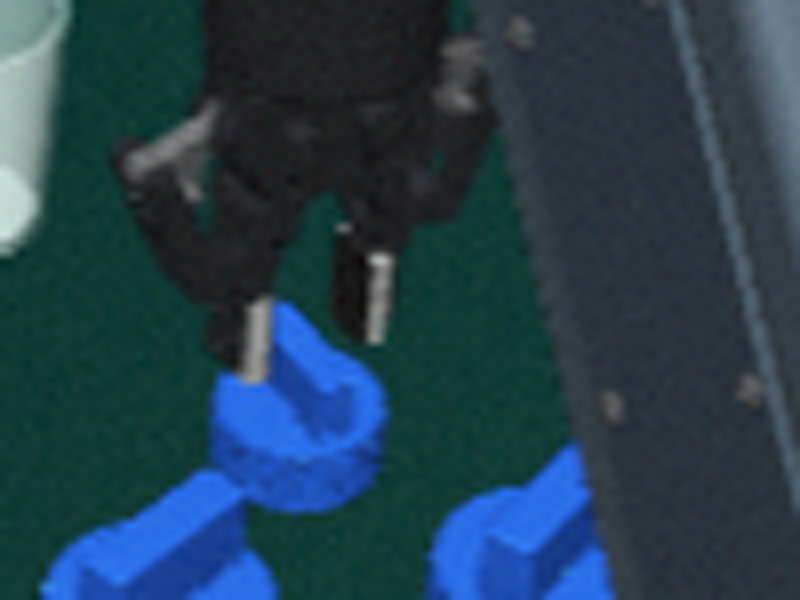

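```bash
python3 -m creep '{"claw":[3.6,3.6,3.6,3.6,3.6,3.6,3.6],"dp":[[0,0,0.3],[0,0,0.6],[0,0,0.9],[0,0,1.2],[0,0,1.4],[0,0,1.4],[0,0,1.4]],"roll":[0,0,0,0,0,0,0]}' 20; python3 - <<'E'
from h import *
go([.5655,-.1685,.019],158.6)
from station import imaging
s=imaging.snapshot("side"); d={k:np.array(v) for k,v in s.items()}; np.savez("side5.npz",**d);cv2.imwrite("pics/side5.png",cv2.resize(s["image"][150:225,340:440,::-1],None,fx=8,fy=8,interpolation=cv2.INTER_CUBIC))
E
```

```text
t: 5.6
tcp_pos: [0.5656, -0.1692, 0.0223]
tool_rot: [0.185, 0.983, 0.0, -0.0]
force: [-0.6, -0.1, 0.8]
finger_gap: 0.421
t 5.6 pos [ 0.5656 -0.1692  0.0223] yaw 158.64 tilt 0.01 q6 -96.1 F [-0.56 -0.13  0.83] M [ 0.017  0.018 -0.02 ] gap 0.421
 dp cm [0.03 0.06 0.33] roll 0.0006985712910403347
```

View pics/side5.png

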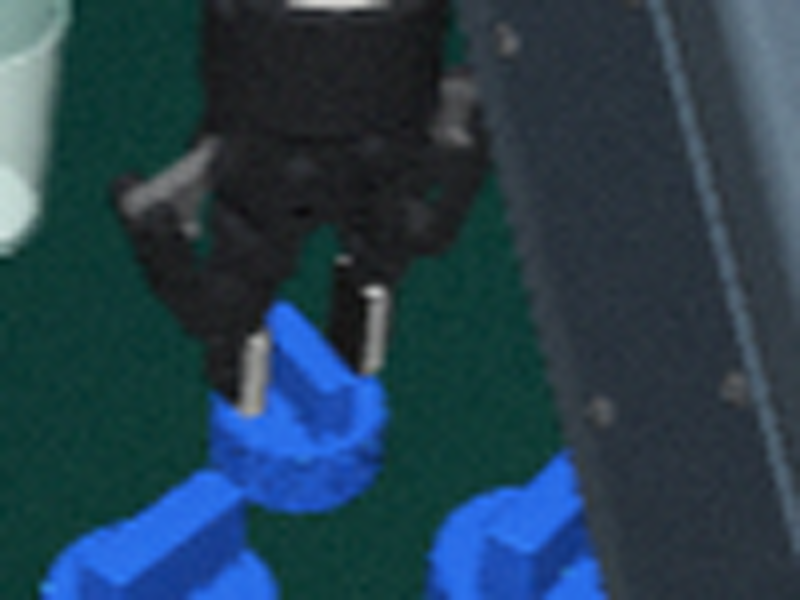

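The fingers now straddle the bar, left tip at (255,410) and right tip at (370,370) in the crop, above the cap's top face with no force. I close.

```bash
python3 -m creep '{"claw":[2.2,1.6,1,1,1,1,1,1,1],"dp":[[0,0,0],[0,0,0],[0,0,0],[0,0,0],[0,0,0],[0,0,0],[0,0,0],[0,0,0],[0,0,0]],"roll":[0,0,0,0,0,0,0,0,0]}' 60; python3 - <<'E'
from h import *
go([.5655,-.1685,.12],158.6)
from station import imaging
s=imaging.snapshot("side"); d={k:np.array(v) for k,v in s.items()}; np.savez("side6.npz",**d);cv2.imwrite("pics/side6.png",cv2.resize(s["image"][150:225,340:440,::-1],None,fx=8,fy=8,interpolation=cv2.INTER_CUBIC))
E
```

```text
t: 6.55
tcp_pos: [0.5658, -0.1693, 0.0227]
tool_rot: [0.185, 0.983, -0.0, 0.0]
force: [-0.5, -0.9, 5.3]
finger_gap: 0.149
t 6.55 pos [ 0.5658 -0.1693  0.0227] yaw 158.64 tilt 0.04 q6 -96.1 F [-0.48 -0.94  5.28] M [0.008 0.08  0.039] gap 0.149
 dp cm [ 0.06  0.06 -9.73] roll 0.000747280756924588
```

View pics/side6.png

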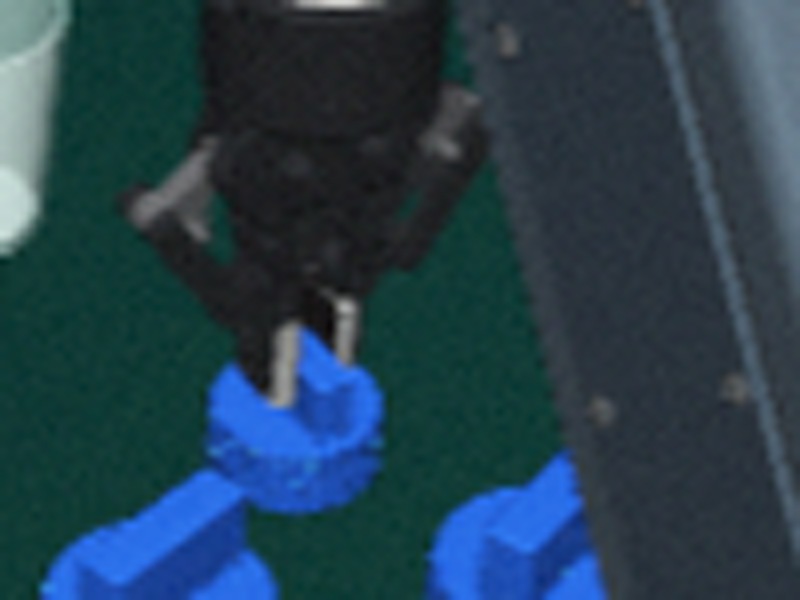

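Gripped: gap 12.7 mm on the 14 mm bar. I lift, then carry the cap over to the jar.

```bash
python3 -m creep '{"claw":[1,1,1,1,1,1,1,1,1],"dp":[[0,0,-0.5],[0,0,-2],[0,0,-5],[0,0,-8],[0,0,-11],[0,0,-14],[0,0,-16.5],[0,0,-17.7],[0,0,-17.7]],"roll":[0,0,0,0,0,0,0,0,0]}'; python3 - <<'E'
from h import *
go([.587,.174,.2],96)
E
```

```text
t: 7.5
tcp_pos: [0.5665, -0.1696, 0.2016]
tool_rot: [0.185, 0.983, -0.001, 0.002]
force: [0.1, 0.3, -1.7]
finger_gap: 0.149
t 7.5 pos [ 0.5665 -0.1696  0.2016] yaw 158.65 tilt 0.24 q6 -96.1 F [ 0.13  0.27 -1.65] M [-0.014  0.017  0.035] gap 0.149
 dp cm [10.6  32.75  0.1 ] roll 1.0933936732737357
```

```bash
python3 -m creep '{"claw":[1,1,1,1,1,1,1,1,1,1,1,1],"dp":[[0.6,2,0],[2,6,0],[3,10,0],[4.5,14,0],[6,18,0],[7,22,0],[8.2,25.5,0],[9.2,28.7,0],[10,31.2,0],[10.5,32.7,0],[10.5,32.7,0],[10.5,32.7,0]],"roll":[0.1,0.2,0.3,0.4,0.5,0.6,0.7,0.8,0.9,1,1.09,1.09]}'; python3 - <<'E'
from h import *
go([.587,.174,.2],96)
from station import imaging
for n in("side","top"):
    s=imaging.snapshot(n); d={k:np.array(v) for k,v in s.items()}; np.savez(n+"7.npz",**d);cv2.imwrite(f"pics/{n}7.png",d["image"][:,:,::-1])
E
```

```text
t: 8.7
tcp_pos: [0.5855, 0.1742, 0.1974]
tool_rot: [0.667, 0.745, -0.002, -0.001]
force: [-0.7, 0.6, -0.7]
finger_gap: 0.148
t 8.7 pos [0.5855 0.1742 0.1974] yaw 96.28 tilt 0.23 q6 -0.2 F [-0.67  0.62 -0.73] M [-0.019 -0.03  -0.04 ] gap 0.148
 dp cm [-0.03  0.14 -0.26] roll 0.004848603349759608
```

View pics/side7.png

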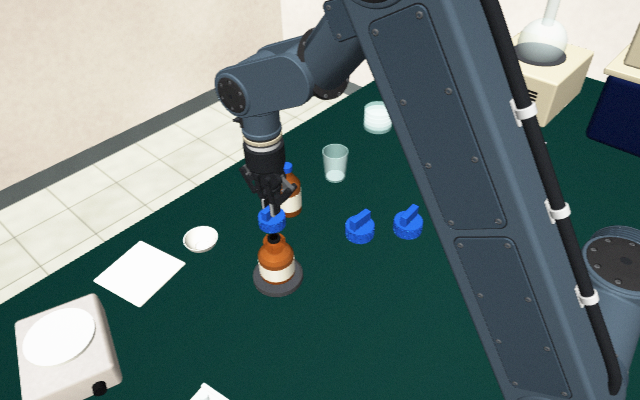

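View pics/top7.png

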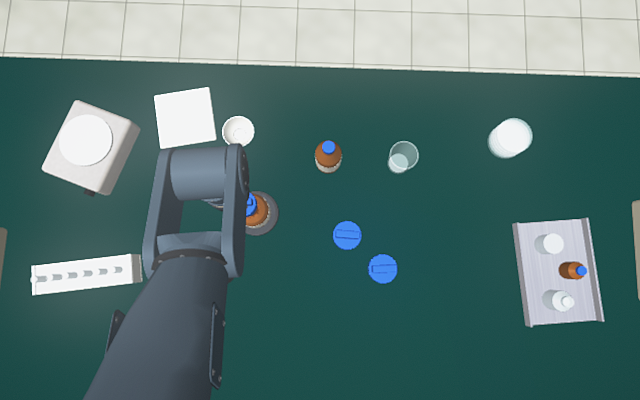

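```bash
python3 - <<'E'
from h import *
from scipy.optimize import least_squares
def fit(p,r=None):
    if r: s=least_squares(lambda c:np.hypot(p[:,0]-c[0],p[:,1]-c[1])-r,p.mean(0)[:2],loss="soft_l1",f_scale=.001);return (s.x*1000).round(1),(np.std(s.fun)*1000).round(2)
    s=least_squares(lambda c:np.hypot(p[:,0]-c[0],p[:,1]-c[1])-c[2],[*p.mean(0)[:2],.02],loss="soft_l1",f_scale=.001);return (s.x*1000).round(1)
def big(m):
    k,l,s,c=cv2.connectedComponentsWithStats(m.astype(np.uint8)); i=1+np.argmax(s[1:,4]);return (l==i).astype(np.uint8),s[i]
def cont(m): return cv2.findContours(m,cv2.RETR_EXTERNAL,cv2.CHAIN_APPROX_NONE)[0][0][:,0,:].astype(float)
# seal in side0, top0
for n,(x0,y0,x1,y1) in(("side0",(263,228,283,247)),("top0",(238,196,260,216))):
    d=load(n);I=d["image"];m=np.zeros(I.shape[:2],bool);m[y0:y1,x0:x1]=(I[y0:y1,x0:x1].max(2)<60);b,s=big(m);c=cont(b);el=cv2.fitEllipse(c.astype(np.float32))
    print(n,"seal",s,np.round(el[0],2),"centre@.135",ray(d,el[0],.135).round(4), "circle",fit(ray(d,c,.135)))
    hsv=cv2.cvtColor(I,cv2.COLOR_RGB2HSV)
# steel weight side: contour lower boundary on z=0 and radius 58
for n in("side0","top0"):
    d=load(n);I=d["image"].astype(int);P=cloud(d)
    m=(abs(I[...,0]-I[...,1])<22)&(I[...,1]-I[...,2]<12)&(I[...,0]>50)&(I[...,0]<140)&(np.hypot(P[...,0]-.587,P[...,1]-.175)<.075)&(P[...,2]<.03)
    b,s=big(m);c=cont(b);print(n,"steel",s)
    hull=cv2.convexHull(c.astype(np.float32))[:,0]
    mid=c.mean(0)
    dense=c
    # top-face circle z=.022 for points on the outer side far from camera, lower on z=0
    low=np.array([p for p in c if p[1]>s[1]+s[3]*.6 and p[1]>=c[c[:,0]==p[0]][:,1].max()])
    print("  z0 circle r58",fit(ray(d,low,0.),.058),len(low))
d=load("side7");I=d["image"];hsv=cv2.cvtColor(I,cv2.COLOR_RGB2HSV);m=cv2.inRange(hsv,(100,130,80),(125,255,255));m[:200]=0;m[240:]=0;m[:,:250]=0;m[:,290:]=0
b,s=big(m>0);c=cont(b);print("cap side",s)
low=np.array([p for p in c if p[1]>=c[c[:,0]==p[0]][:,1].max()]);low=low[(low[:,1]>low[:,1].max()-4)]
for z in(.173,.175): print(z,fit(ray(d,low,z),.028),len(low))
cv2.imwrite("pics/s7z.png",cv2.resize(I[180:260,230:320,::-1],None,fx=8,fy=8,interpolation=cv2.INTER_CUBIC))
go([.587,.174,.2],96)
E
```

```text
side0 seal [263 228  17  16 151] [271.31 235.32] centre@.135 [[0.5915 0.1767 0.135 ]] circle [589.4 178.4  18.6]
top0 seal [243 202  11  11  98] [247.98 206.79] centre@.135 [[0.5868 0.1732 0.135 ]] circle [586.8 173.2  11.9]
side0 steel [253 259  50  38 772]
  z0 circle r58 (array([589.3, 174.2]), np.float64(1.12)) 46
top0 steel [234 191  45  45 635]
  z0 circle r58 (array([589.1, 175.7]), np.float64(0.72)) 43
cap side [257 205  29  29 565]
0.173 (array([586.6, 175.2]), np.float64(0.83)) 21
0.175 (array([550.9, 215.3]), np.float64(4.95)) 21
t 8.8 pos [0.586  0.1733 0.198 ] yaw 96.29 tilt 0.17 q6 -0.3 F [-0.35  0.26 -0.55] M [-0.036 -0.056  0.003] gap 0.146
 dp cm [ 0.06  0.1  -0.2 ] roll 0.005026715497336055
```

View pics/s7z.png

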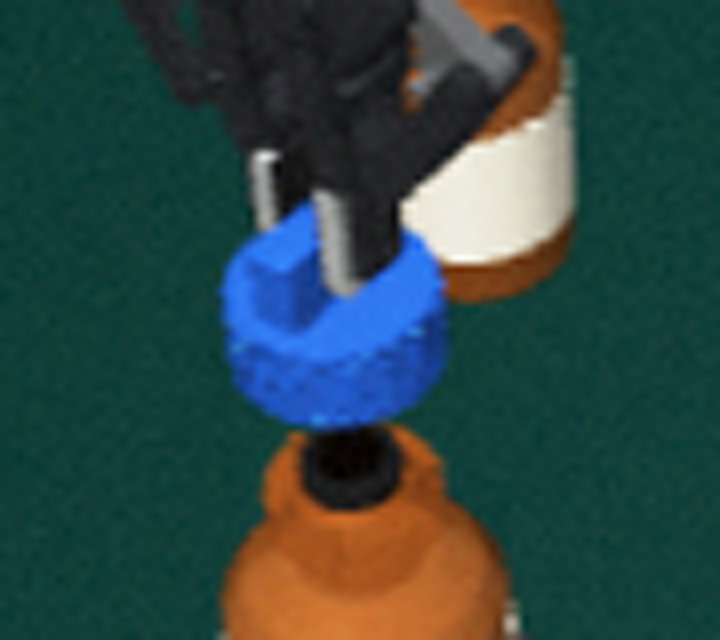

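```bash
python3 - <<'E'
from h import *
d=load("side7");t=load("top7")
def pr(X,d=d):
    c=d["R"]@np.array(X)+d["t"];return (np.array([c[0],c[1]])/c[2]*f(d)+[d["cx"],d["cy"]]).round(2)
for x,y in((.587,.174),(.588,.175),(.586,.1735)):
    print(x,y,[pr([x,y,z]) for z in(.124,.135,.175,.188)], "top seal",pr([x,y,.135],t))
def ext(m,rows):
    return [(r,np.flatnonzero(m[r]).min(),np.flatnonzero(m[r]).max()) for r in rows]
I=d["image"];hsv=cv2.cvtColor(I,cv2.COLOR_RGB2HSV);b=cv2.inRange(hsv,(100,130,80),(125,255,255)); b[:,:250]=0;b[:,290:]=0
print("cap",ext(b,range(214,234,2)))
d0=load("side0")["image"];h0=cv2.cvtColor(d0,cv2.COLOR_RGB2HSV)
am=cv2.inRange(h0,(5,120,60),(20,255,255))|(d0.max(2)<45).astype(np.uint8); am[:, :255]=0;am[:,300:]=0
print("neck",ext(am,range(233,247)))
am=(cv2.inRange(h0,(0,0,120),(40,70,255))); am[:,:255]=0;am[:,300:]=0
am2=cv2.inRange(h0,(0,0,0),(40,255,255));am2[:,:245]=0;am2[:,310:]=0
print("body",ext(am2,range(254,266,2)))
for z in(.07,.08): print(pr([.587,.174,z]))
E
```

```text
0.587 0.174 [array([274.08, 239.19]), array([273.68, 235.61]), array([272.17, 222.18]), array([271.66, 217.66])] top seal [247.63 206.69]
0.588 0.175 [array([273.42, 239.22]), array([273.02, 235.64]), array([271.49, 222.21]), array([270.98, 217.69])] top seal [247.22 206.25]
0.586 0.1735 [array([274.57, 239.29]), array([274.17, 235.71]), array([272.67, 222.27]), array([272.17, 217.75])] top seal [247.82 207.13]
cap [(214, np.int64(258), np.int64(284)), (216, np.int64(257), np.int64(284)), (218, np.int64(258), np.int64(285)), (220, np.int64(258), np.int64(285)), (222, np.int64(258), np.int64(285)), (224, np.int64(258), np.int64(285)), (226, np.int64(259), np.int64(285)), (228, np.int64(259), np.int64(283)), (230, np.int64(261), np.int64(281)), (232, np.int64(265), np.int64(277))]
neck [(233, np.int64(270), np.int64(280)), (234, np.int64(266), np.int64(281)), (235, np.int64(266), np.int64(282)), (236, np.int64(265), np.int64(283)), (237, np.int64(264), np.int64(284)), (238, np.int64(263), np.int64(284)), (239, np.int64(263), np.int64(284)), (240, np.int64(263), np.int64(285)), (241, np.int64(263), np.int64(285)), (242, np.int64(263), np.int64(285)), (243, np.int64(263), np.int64(287)), (244, np.int64(263), np.int64(288)), (245, np.int64(263), np.int64(289)), (246, np.int64(261), np.int64(290))]
body [(254, np.int64(257), np.int64(293)), (256, np.int64(258), np.int64(293)), (258, np.int64(258), np.int64(294)), (260, np.int64(258), np.int64(294)), (262, np.int64(258), np.int64(294)), (264, np.int64(258), np.int64(294))]
[275.98 256.07]
[275.64 253.03]
```

The cap in the side view spans columns 258–285, axis 271.5, against a jar-axis prediction of 271.9, so it is aligned within about 1 mm. I move down to just above the mouth.

```bash
python3 -m creep '{"claw":[1,1,1,1,1,1,1,1],"dp":[[0,0,0.5],[0,0,1.5],[0,0,2.5],[0,0,3.5],[0,0,4],[0,0,4.4],[0,0,4.4],[0,0,4.4]],"roll":[0,0,0,0,0,0,0,0]}'; python3 - <<'E'
from h import *
go([.587,.1738,.1485],96)
from station import imaging
s=imaging.snapshot("side"); d={k:np.array(v) for k,v in s.items()}; np.savez("side8.npz",**d)
cv2.imwrite("pics/s8z.png",cv2.resize(d["image"][190:270,230:320,::-1],None,fx=8,fy=8,interpolation=cv2.INTER_CUBIC))
E
```

```text
t: 9.6
tcp_pos: [0.5872, 0.1736, 0.1556]
tool_rot: [0.668, 0.744, 0.0, 0.0]
force: [-0.8, -0.4, -0.9]
finger_gap: 0.142
t 9.6 pos [0.5872 0.1736 0.1556] yaw 96.19 tilt 0.03 q6 -0.2 F [-0.79 -0.37 -0.9 ] M [-0.074 -0.029 -0.012] gap 0.142
 dp cm [ 0.02 -0.01  0.71] roll 0.003363591647581357
```

View pics/s8z.png

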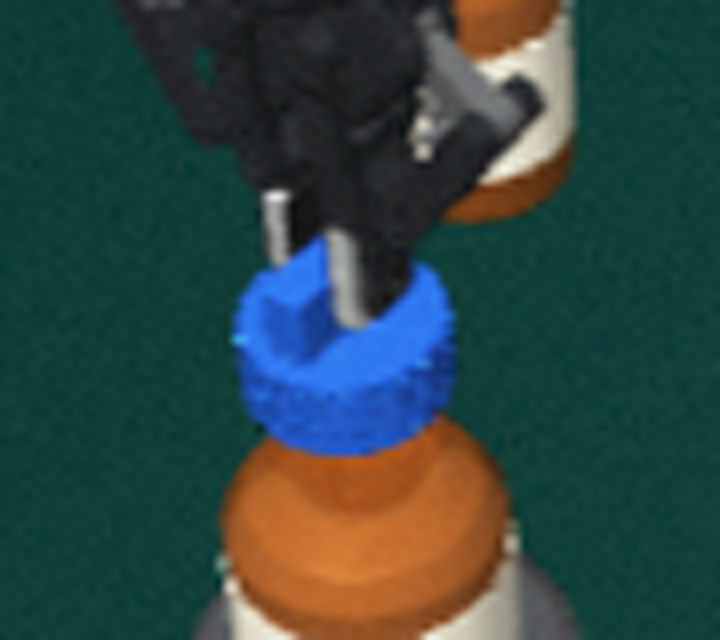

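```bash
python3 -m creep '{"claw":[1,1,1,1,1,1,1,1],"dp":[[0,0,0.15],[0,0,0.3],[0,0,0.45],[0,0,0.6],[0,0,0.7],[0,0,0.8],[0,0,0.8],[0,0,0.8]],"roll":[0,0,0,0,0,0,0,0]}'; python3 -c "
from h import *
go([.587,.1738,.1447],96)"
```

```text
t: 10.45
tcp_pos: [0.5869, 0.1736, 0.1474]
tool_rot: [0.668, 0.744, -0.0, -0.0]
force: [0.2, 0.5, -0.5]
finger_gap: 0.15
t 10.45 pos [0.5869 0.1736 0.1474] yaw 96.19 tilt 0.0 q6 -0.2 F [ 0.24  0.46 -0.45] M [-0.043  0.005 -0.017] gap 0.15
 dp cm [0.02 0.01 0.27] roll 0.0032438380152393703
```

Rim at about 0.125, with the lugs round the neck's taper and no contact force. Next come finer steps.

```bash
python3 -m creep '{"claw":[1,1,1,1],"dp":[[0,0,0.1],[0,0,0.2],[0,0,0.2],[0,0,0.2]],"roll":[0,0,0,0]}'; python3 -c "
from h import *
go([.587,.1738,.1447],96)";python3 -m creep '{"claw":[1,1,1,1],"dp":[[0,0,0.05],[0,0,0.1],[0,0,0.1],[0,0,0.1]],"roll":[0,0,0,0]}'; python3 -c "
from h import *
go([.587,.1738,.1447],96)"
```

```text
t: 10.85
tcp_pos: [0.5869, 0.1736, 0.1454]
tool_rot: [0.668, 0.744, -0.0, -0.0]
force: [-0.5, -0.3, -0.9]
finger_gap: 0.148
t 10.85 pos [0.5869 0.1736 0.1454] yaw 96.19 tilt 0.01 q6 -0.2 F [-0.54 -0.3  -0.87] M [-0.003 -0.015 -0.038] gap 0.148
 dp cm [0.02 0.01 0.07] roll 0.0032954496166892784
t: 11.25
tcp_pos: [0.587, 0.1736, 0.1446]
tool_rot: [0.668, 0.744, 0.0, 0.0]
force: [-0.6, 0.2, 1.3]
finger_gap: 0.149
t 11.25 pos [0.587  0.1736 0.1446] yaw 96.19 tilt 0.02 q6 -0.2 F [-0.57  0.16  1.3 ] M [0.003 0.097 0.006] gap 0.149
 dp cm [ 0.02 -0.   -0.01] roll 0.0032710430289225076
```

Contact comes at TCP z 0.1446, exactly the predicted ridge height. I press a few newtons.

```bash
python3 -m creep '{"claw":[1,1,1],"dp":[[0,0,0.04],[0,0,0.04],[0,0,0.04]],"roll":[0,0,0]}'; python3 -c "
from h import *
go([.587,.1738,.1447],96)"
```

```text
t: 11.55
tcp_pos: [0.587, 0.1736, 0.1445]
tool_rot: [0.668, 0.744, 0.0, 0.0]
force: [-0.1, 0.1, 4.0]
finger_gap: 0.147
t 11.55 pos [0.587  0.1736 0.1445] yaw 96.19 tilt 0.02 q6 -0.2 F [-0.15  0.11  3.97] M [-0.027  0.277  0.009] gap 0.147
 dp cm [ 0.02 -0.   -0.02] roll 0.003277617392517668
```

```bash
cat > chk.py <<'E'
# exit 1 if pressing force vanished (dropped) or too high / torque too high
from station import manip;import sys,numpy as np
s=manip.sense();z=s["tcp_pos"][2];F=s["force"];M=s["ft_torque"]
print(round(s["t"],2),"z",round(z*1000,2),"xy",(s["tcp_pos"][:2]*1000).round(1),"q6",np.degrees(s["q"][5]).round(1),"F",F.round(1),"M",M.round(2))
lo,hi,mz=map(float,sys.argv[1:4])
sys.exit(0 if lo<F[2]<hi and abs(M[2])<mz else 1)
E
python3 -m creep '{"claw":[1,1],"dp":[[0,0,0.03],[0,0,0.03]],"roll":[-0.03,-0.05]}' >/dev/null && python3 chk.py 2 14 0.3 &&
python3 -m creep '{"claw":[1,1],"dp":[[0,0,0],[0,0,0]],"roll":[-0.05,-0.1]}' >/dev/null && python3 chk.py 2 14 0.3 &&
python3 -m creep '{"claw":[1,1],"dp":[[0,0,0],[0,0,0]],"roll":[-0.05,-0.1]}' >/dev/null && python3 chk.py 2 14 0.3 &&
python3 -m creep '{"claw":[1,1],"dp":[[0,0,0],[0,0,0]],"roll":[-0.05,-0.1]}' >/dev/null && python3 chk.py 2 14 0.3
```

```text
11.75 z 144.45 xy [587.4 173.7] q6 -3.1 F [-0.9  0.1  5.1] M [ 0.03  0.2  -0.06]
11.95 z 144.44 xy [587.7 173.9] q6 -8.9 F [-0.6  0.6  4.4] M [ 0.08  0.12 -0.1 ]
12.15 z 144.47 xy [587.8 173.9] q6 -14.6 F [-0.3  1.2  5.1] M [ 0.07  0.05 -0.08]
12.35 z 144.49 xy [587.8 173.9] q6 -20.3 F [-0.5  0.4  4.3] M [ 0.09  0.06 -0.12]
```

```bash

python3 -m creep '{"claw":[1,1],"dp":[[0,0,0],[0,0,0]],"roll":[-0.05,-0.1]}' >/dev/null && python3 chk.py 2 14 0.3 &&
python3 -m creep '{"claw":[1,1],"dp":[[0,0,0],[0,0,0]],"roll":[-0.05,-0.1]}' >/dev/null && python3 chk.py 2 14 0.3 &&
python3 -m creep '{"claw":[1,1],"dp":[[0,0,0],[0,0,0]],"roll":[-0.05,-0.1]}' >/dev/null && python3 chk.py 2 14 0.3 &&
python3 -m creep '{"claw":[1,1],"dp":[[0,0,0],[0,0,0]],"roll":[-0.05,-0.1]}' >/dev/null && python3 chk.py 2 14 0.3 &&
python3 -m creep '{"claw":[1,1],"dp":[[0,0,0],[0,0,0]],"roll":[-0.05,-0.1]}' >/dev/null && python3 chk.py 2 14 0.3 &&
python3 -m creep '{"claw":[1,1],"dp":[[0,0,0],[0,0,0]],"roll":[-0.05,-0.1]}' >/dev/null && python3 chk.py 2 14 0.3
```

```text
12.55 z 144.48 xy [587.8 173.9] q6 -26.0 F [-0.4  0.1  5.6] M [ 0.09  0.11 -0.07]
12.75 z 144.46 xy [587.8 173.9] q6 -31.8 F [-0.2 -0.5  4.2] M [ 0.12  0.03 -0.05]
12.95 z 144.45 xy [587.9 173.9] q6 -37.5 F [0.3 1.  4.7] M [ 0.15 -0.   -0.08]
13.15 z 144.49 xy [587.9 173.9] q6 -43.2 F [-0.6  1.3  4. ] M [ 0.06  0.05 -0.07]
13.35 z 144.48 xy [587.9 173.9] q6 -49.0 F [0.8 0.2 4.6] M [ 0.1   0.03 -0.12]
13.55 z 144.33 xy [588.5 173.8] q6 -54.7 F [ 1.7 -0.1  2. ] M [ 0.04 -0.18 -0.04]
```

```bash

python3 -m creep '{"claw":[1],"dp":[[0,0,0]],"roll":[-0.04]}' >/dev/null; python3 chk.py 2 14 0.3 ;
python3 -m creep '{"claw":[1],"dp":[[0,0,0]],"roll":[-0.03]}' >/dev/null ; python3 chk.py 2 14 0.3
```

```text
13.65 z 143.79 xy [587.7 173.7] q6 -57.0 F [ 0.4 -0.7 -0.6] M [-0.01 -0.09  0.02]
13.75 z 143.51 xy [587.3 173.6] q6 -58.7 F [0.2 0.2 0. ] M [-0.   -0.13  0.09]
```

The support has gone, so the lugs are over the gaps. I turn a few degrees further into the window and follow down.

```bash

python3 -m creep '{"claw":[1,1,1],"dp":[[0,0,0],[0,0,0.1],[0,0,0.1]],"roll":[-0.05,-0.06,-0.06]}' >/dev/null; python3 chk.py -4 10 0.3 &&
python3 -m creep '{"claw":[1,1,1],"dp":[[0,0,0.1],[0,0,0.2],[0,0,0.2]],"roll":[0,0,0]}' >/dev/null ; python3 chk.py -4 10 0.3
```

```text
14.05 z 142.23 xy [586.8 173.6] q6 -62.0 F [ 1.1 -0.3 -1.2] M [ 0.08 -0.09 -0.01]
14.35 z 140.49 xy [586.9 173.6] q6 -62.0 F [ 0.3  0.2 -1.3] M [ 0.08 -0.14 -0.  ]
```

```bash

python3 -m creep '{"claw":[1,1,1],"dp":[[0,0,0.1],[0,0,0.2],[0,0,0.2]],"roll":[0,0,0]}' >/dev/null; python3 chk.py -4 10 0.3 &&
python3 -m creep '{"claw":[1,1,1,1],"dp":[[0,0,0.05],[0,0,0.1],[0,0,0.1],[0,0,0.1]],"roll":[0,0,0,0]}' >/dev/null ; python3 chk.py -4 10 0.3
```

```text
14.65 z 138.57 xy [586.9 173.6] q6 -62.0 F [ 1.   0.9 -1. ] M [ 0.03 -0.1  -0.  ]
15.05 z 137.79 xy [586.9 173.6] q6 -62.0 F [-1.2  0.6  0.5] M [ 0.02 -0.05  0.04]
```

The cap has dropped: the rim is about 13 mm below the mouth, and the seal is just touched. Now I screw clockwise (+roll).

```bash

python3 -m creep '{"claw":[1,1],"dp":[[0,0,0],[0,0,0]],"roll":[0.05,0.1]}' >/dev/null; python3 chk.py -12 12 0.3 &&
python3 -m creep '{"claw":[1,1],"dp":[[0,0,0],[0,0,0]],"roll":[0.05,0.1]}' >/dev/null; python3 chk.py -12 12 0.3 &&
python3 -m creep '{"claw":[1,1],"dp":[[0,0,0],[0,0,0]],"roll":[0.05,0.1]}' >/dev/null; python3 chk.py -12 12 0.3 &&
python3 -m creep '{"claw":[1,1],"dp":[[0,0,0],[0,0,0]],"roll":[0.05,0.1]}' >/dev/null; python3 chk.py -12 12 0.3
```

```text
15.25 z 137.77 xy [586.8 173.6] q6 -56.2 F [-0.   0.5  0.6] M [ 0.02 -0.05  0.03]
15.45 z 137.75 xy [586.8 173.6] q6 -50.5 F [ 0.3 -0.2 -0.6] M [ 0.07 -0.05  0.02]
15.65 z 137.78 xy [586.8 173.6] q6 -44.7 F [ 0.9  0.5 -0.5] M [-0.01 -0.02 -0.01]
15.85 z 137.78 xy [586.9 173.7] q6 -39.0 F [ 0.3  0.1 -0.5] M [ 0.07 -0.05 -0.01]
```

```bash

python3 -m creep '{"claw":[1,1],"dp":[[0,0,0],[0,0,0.01]],"roll":[0.05,0.1]}' >/dev/null; python3 chk.py -12 14 0.3 &&
python3 -m creep '{"claw":[1,1],"dp":[[0,0,0.01],[0,0,0.03]],"roll":[0.05,0.1]}' >/dev/null; python3 chk.py -12 14 0.3 &&
python3 -m creep '{"claw":[1,1],"dp":[[0,0,0.015],[0,0,0.03]],"roll":[0.05,0.1]}' >/dev/null; python3 chk.py -12 14 0.3 &&
python3 -m creep '{"claw":[1,1],"dp":[[0,0,0.015],[0,0,0.03]],"roll":[0.05,0.1]}' >/dev/null; python3 chk.py -12 14 0.3
```

```text
16.05 z 137.67 xy [587.  173.7] q6 -33.3 F [ 1.  -0.2 -0.5] M [ 0.06 -0.07  0.03]
16.25 z 137.37 xy [587.  173.7] q6 -27.6 F [ 1.   0.8 -0.7] M [ 0.14 -0.02  0.05]
16.45 z 137.08 xy [587.  173.6] q6 -21.8 F [-0.4  0.1  0.4] M [ 0.05 -0.08  0.14]
16.65 z 136.8 xy [587.  173.6] q6 -16.1 F [-0.1  0.5 -0.5] M [ 0.06 -0.03  0.16]
```

```bash

python3 -m creep '{"claw":[1,1],"dp":[[0,0,0.015],[0,0,0.03]],"roll":[0.05,0.1]}' >/dev/null; python3 chk.py -12 14 0.33 &&
python3 -m creep '{"claw":[1,1],"dp":[[0,0,0.015],[0,0,0.03]],"roll":[0.05,0.1]}' >/dev/null; python3 chk.py -12 14 0.33 &&
python3 -m creep '{"claw":[1,1],"dp":[[0,0,0.015],[0,0,0.03]],"roll":[0.05,0.1]}' >/dev/null; python3 chk.py -12 14 0.33 &&
python3 -m creep '{"claw":[1,1],"dp":[[0,0,0.015],[0,0,0.03]],"roll":[0.05,0.1]}' >/dev/null; python3 chk.py -12 14 0.33
```

```text
16.85 z 136.41 xy [587.  173.6] q6 -10.4 F [ 0.8  0.4 -1.4] M [ 0.08 -0.03  0.2 ]
17.05 z 136.14 xy [586.9 173.6] q6 -4.7 F [ 0.7 -0.1  0. ] M [ 0.04 -0.02  0.19]
17.25 z 135.94 xy [586.8 173.5] q6 1.1 F [-0.5  0.6  0.9] M [-0.03  0.04  0.21]
17.45 z 135.58 xy [586.8 173.5] q6 6.8 F [ 0.6 -0.2 -0.2] M [0.03 0.07 0.24]
```

```bash

python3 -m creep '{"claw":[1,1],"dp":[[0,0,0.015],[0,0,0.03]],"roll":[0.05,0.1]}' >/dev/null; python3 chk.py -12 14 0.33 &&
python3 -m creep '{"claw":[1,1],"dp":[[0,0,0.015],[0,0,0.03]],"roll":[0.05,0.1]}' >/dev/null; python3 chk.py -12 14 0.33 &&
python3 -m creep '{"claw":[1,1],"dp":[[0,0,0.015],[0,0,0.03]],"roll":[0.05,0.1]}' >/dev/null; python3 chk.py -12 14 0.33 
```

```text
17.65 z 135.32 xy [586.7 173.5] q6 12.5 F [ 0.2 -0.8  0.2] M [-0.02  0.03  0.23]
17.85 z 135.03 xy [586.6 173.5] q6 18.2 F [-0.9  0.6 -0. ] M [-0.    0.06  0.34]
17.85 z 135.03 xy [586.6 173.5] q6 18.2 F [-0.9  0.6 -0. ] M [-0.    0.06  0.34]
```

```bash

python3 -m creep '{"claw":[1],"dp":[[0,0,0.015]],"roll":[0.05]}' >/dev/null; python3 chk.py -12 14 0.4 &&
python3 -m creep '{"claw":[1],"dp":[[0,0,0.015]],"roll":[0.05]}' >/dev/null; python3 chk.py -12 14 0.4 &&
python3 -m creep '{"claw":[1],"dp":[[0,0,0.015]],"roll":[0.05]}' >/dev/null; python3 chk.py -12 14 0.4 &&
python3 -m creep '{"claw":[1],"dp":[[0,0,0.015]],"roll":[0.05]}' >/dev/null; python3 chk.py -12 14 0.4 
```

```text
17.95 z 134.87 xy [586.6 173.5] q6 21.1 F [-0.7  0.4  0.6] M [0.01 0.08 0.29]
18.05 z 134.8 xy [586.6 173.5] q6 24.0 F [-2.1 -0.4  1.6] M [0.07 0.09 0.22]
18.15 z 134.67 xy [586.6 173.5] q6 26.8 F [0.3 0.6 1.8] M [0.01 0.17 0.27]
18.25 z 134.59 xy [586.6 173.5] q6 29.7 F [-0.8 -0.1  1.5] M [0.08 0.13 0.33]
```

```bash

python3 -m creep '{"claw":[1],"dp":[[0,0,0.01]],"roll":[0.04]}' >/dev/null; python3 chk.py -12 14 0.42 &&
python3 -m creep '{"claw":[1],"dp":[[0,0,0]],"roll":[0.03]}' >/dev/null; python3 chk.py -12 14 0.42 &&
python3 -m creep '{"claw":[1],"dp":[[0,0,0]],"roll":[0.03]}' >/dev/null; python3 chk.py -12 14 0.42 &&
python3 -m creep '{"claw":[1],"dp":[[0,0,0]],"roll":[0.03]}' >/dev/null; python3 chk.py -12 14 0.42 
```

```text
18.35 z 134.58 xy [586.5 173.5] q6 31.9 F [-0.5  0.4  3.3] M [0.14 0.24 0.89]
18.35 z 134.58 xy [586.5 173.5] q6 31.9 F [-0.5  0.4  3.3] M [0.14 0.24 0.89]
18.35 z 134.58 xy [586.5 173.5] q6 31.9 F [-0.5  0.4  3.3] M [0.14 0.24 0.89]
18.35 z 134.58 xy [586.5 173.5] q6 31.9 F [-0.5  0.4  3.3] M [0.14 0.24 0.89]
```

The hard stop is reached with a torque spike to 0.89. I ease back a little at once.

```bash

python3 -m creep '{"claw":[1,1],"dp":[[0,0,0],[0,0,0]],"roll":[-0.025,-0.025]}' >/dev/null; python3 chk.py -12 14 0.42
```

```text
18.55 z 134.53 xy [586.5 173.6] q6 30.4 F [-2.2  0.3  3.9] M [0.02 0.31 0.15]
```

```bash

python3 -m creep '{"claw":[1,1.5,2,3,4,4,4,4],"dp":[[0,0,-0.04],[0,0,-0.04],[0,0,-0.04],[0,0,-0.04],[0,0,-0.04],[0,0,-0.04],[0,0,-0.04],[0,0,-0.04]],"roll":[0,0,0,0,0,0,0,0]}' 20; python3 chk.py -12 14 0.42
python3 -m creep '{"claw":[4,4,4,4,4,4,4,4,4,4],"dp":[[0,0,-0.5],[0,0,-1.5],[0,0,-3],[0,0,-5],[0,0,-7],[0,0,-9],[0,0,-11],[0,0,-12],[0,0,-12],[0,0,-12]],"roll":[0,0,0,0,0,0,0,0,0,0]}' >/dev/null; python3 chk.py -12 14 0.42
python3 - <<'E'
from h import *
from station import imaging
for n in("side","top"):
    s=imaging.snapshot(n); d={k:np.array(v) for k,v in s.items()}; np.savez(n+"9.npz",**d)
    cv2.imwrite(f"pics/{n}9.png",d["image"][:,:,::-1])
d=load("side9");P=cloud(d);hsv=cv2.cvtColor(d["image"],cv2.COLOR_RGB2HSV)
m=(cv2.inRange(hsv,(100,130,80),(125,255,255))>0)&(np.hypot(P[...,0]-.587,P[...,1]-.174)<.04)&(P[...,2]>.08)
q=P[m];h=q[:,2];print(len(q),np.percentile(h,[1,50,99]),np.histogram(h,bins=np.arange(.1,.18,.004)))
b=h>.155;print("bar top",np.median(h[b]),cv2.minAreaRect((q[b][:,:2]*1000).astype(np.float32)))
cv2.imwrite("pics/s9z.png",cv2.resize(d["image"][180:280,220:330,::-1],None,fx=6,fy=6,interpolation=cv2.INTER_CUBIC))
E
```

```text
t: 19.35
tcp_pos: [0.587, 0.1736, 0.1346]
tool_rot: [0.841, 0.541, 0.0, 0.0]
force: [0.7, -0.1, -0.2]
finger_gap: 0.47
19.35 z 134.62 xy [587.  173.6] q6 30.5 F [ 0.7 -0.1 -0.2] M [-0.03 -0.03 -0.  ]
20.35 z 254.35 xy [586.5 173.6] q6 30.5 F [ 0.4 -0.5  0.2] M [-0.    0.   -0.03]
637 [0.11138876 0.13664846 0.16214428] (array([  0,   0,  10,  27,  31,  38,  32,  39, 109, 107,  30,  33,  30,
        30,  78,  43,   0,   0,   0]), array([0.1  , 0.104, 0.108, 0.112, 0.116, 0.12 , 0.124, 0.128, 0.132,
       0.136, 0.14 , 0.144, 0.148, 0.152, 0.156, 0.16 , 0.164, 0.168,
       0.172, 0.176]))
bar top 0.1593226304721075 ((587.4078369140625, 176.32608032226562), (45.36274719238281, 17.583297729492188), 64.95633697509766)
```

View pics/s9z.png

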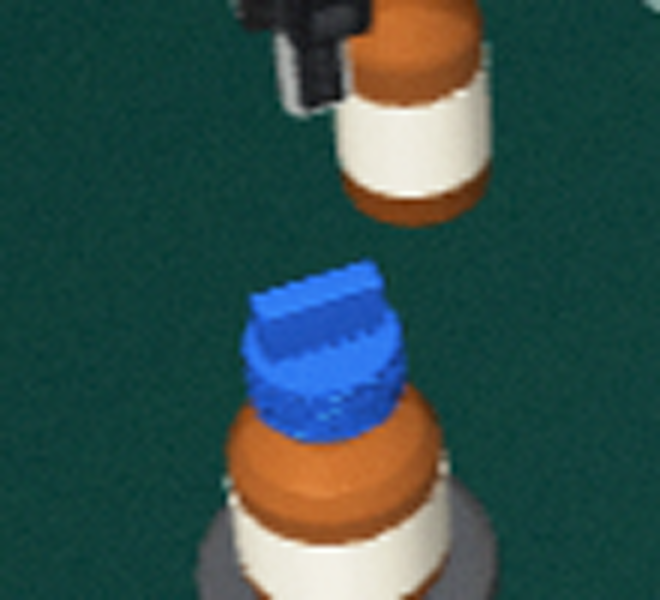

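View pics/side9.png

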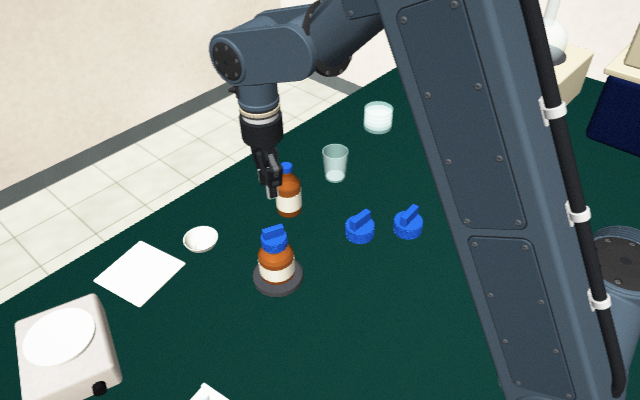

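```bash
python3 - <<'E'
from h import *
d=load("side9");P=cloud(d);hsv=cv2.cvtColor(d["image"],cv2.COLOR_RGB2HSV)
m=(cv2.inRange(hsv,(100,130,80),(125,255,255))>0)&(np.hypot(P[...,0]-.587,P[...,1]-.174)<.035)
for lo,hi in((.131,.141),(.1565,.166)):
    q=P[m&(P[...,2]>lo)&(P[...,2]<hi)];A=np.c_[q[:,:2]-[.587,.174],np.ones(len(q))];print(len(q),np.linalg.lstsq(A,q[:,2],rcond=None)[0].round(4))
a,b=load("side0")["image"],d["image"]
for nm,(x0,y0,x1,y1) in dict(bottle=(272,175,305,220),beaker=(320,142,350,185),dish=(180,222,220,255)).items():
    print(nm,np.abs(a[y0:y1,x0:x1].astype(int)-b[y0:y1,x0:x1]).mean().round(1))
from station import workorder; print(workorder.sign_off())
E
```

```text
237 [ 0.0226 -0.0235  0.1361]
116 [-0.0085  0.007   0.1596]
bottle 10.0
beaker 6.8
dish 3.8
the job is handed in; nothing more can be done
None
```

The blue cap is screwed down to the jar's hard stop and released, and the job is handed in at about t = 20.5 s of the 64 s allowed.

I took the 56 mm cap, set it lightly on the ridge tops (about 5 N) and turned it about 57° counter-clockwise. I felt the support go, followed it down to about 13 mm below the mouth, and screwed it about 94° clockwise.

**Last checks:**
- **Depth:** the gripper height puts the rim about 16.2 mm below the mouth. The side camera read the bar top at 0.1596 m, about 2 mm under the 0.1617 m expected, which is close to its known low bias of 1.7 mm.
- **Level:** plane fits gave about 0.03 rad on the top face (noisy, near the camera's limit) and 0.01 rad on the bar top, both under 0.06.
- **Centring:** the bar centre in the side view was about 2.4 mm from the measured jar axis, within 4 mm but near camera accuracy. The gripper read within 1 mm of that axis at release.
- **Clear of contact:** the gripper is about 120 mm above the cap and reads no force.
- **Bystanders:** I never went near the bottle, beaker or dish, and they stand at the same image positions as at the start. I did not measure their distances.

**What disagreed or went wrong:**
- **Torque at the stop:** it spiked to 0.89 N m for about 0.1 s, over the 0.8 N m you gave as harming the glass. I eased back 1.5° straight away. I did not measure the cap–jar contact force, so I can't say whether it came near the 60 N limit.
- **Gripper height:** the cameras showed the fingertips about 28 mm higher than the stated tool geometry. I gripped by the pictures, and ridge contact then came exactly at the height this predicted.

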